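# Open the sample cool box and hold its sprung lid just below balance

### The arm

A 7-joint arm with a two-finger parallel gripper is mounted at the origin on the work surface; the furniture and walls round the work are solid. World frame = base frame: x ahead of the robot, y to its left, z up, the work surface at z = 0. Lengths are in m, angles in rad, forces in N, time in s.
With the tool pointing down it reaches from about 0.425 to 0.875 m from the base axis. Payload 4.7 kg.
Tool frame: the origin (TCP) lies midway between the tips of the shut fingers; the grasp point (between the pads) lies 19 mm behind it; z points along the fingers, y is the line along which they close (so a half turn about z gives the same grasp; the last joint's range is limited). The gripper opens to 87 mm and grips with 3 to 60 N. Pads are 19 mm wide; open, the fingers measure 117 mm over their backs; the gripper's body (75 mm by 190 mm) begins 51 mm behind the grasp point.
Start: joints at [-1.302, 0.321, -0.07, 1.45, 0.023, 1.371, -0.057], TCP at [0.164, 0.629, 0.223] pointing down, gripper open.
Joint ranges: [-2.86, 2.86], [-0.3, 2.09], [-1.38, 1.24], [0.06, 2.45], [-1.56, 4.7], [0.09, 2.05], [-2.69, 2.69]. Speed limits (rad/s): [2.57, 2.57, 3.14, 3.14, 3.14, 3.14, 3.14].

### API

Orientations are given as a rotation vector (axis times angle).
In Python, from bench import ctrl gives the robot as it stands. The module is installed in compiled form; this text tells all that it offers.
- The arm moves only by the shell command python3 -m handwheel 'ROWS' [FORCE]. ROWS is JSON, a list of rows, each a list of 7 numbers: the finger opening in m, from 0 to 0.087, then the shift along the tool's x, y, z in m, then the turn, a rotation vector about the tool's x, y, z in degrees. A call has 1 to 12 rows; each row shifts and turns the commanded pose from where the row before left it, along the tool's axes as they then stand; what a row does not reach is not made up. A row lasts 1/8 s, in which the tool goes at most 62.5 mm and 10.7 degrees, less where a joint would pass 70% of its speed; a pose out of reach is approached as far as the arm can. A call is refused whole if a number of a shift passes 0.0625 or a number of a turn 10.7, either way. A call with a gripper value outside its range is refused whole. The fingers move at their own pace and stop on an object; FORCE is the grip in N (left out, the last holds). Time passes only in rows, so rows that do not move let the fingers close. It gives the time, the measured TCP pose, the force, the opening and the grip force at its end, in the units of the state.
- ctrl.get_state(): the state, without advancing time (a new reading comes with each control period).
- ctrl.get_image(name): name is "scene" or "top" or "wrist"; returns (picture, depth): 420x560x3 uint8, blue, green, red; 420x560 float32, m along the optical axis (not along the pixel's ray), 0 where there is no reading.
- ctrl.camera_info(name): a dict with "intrinsics" (3x3 intrinsics, pixels), "R" (3x3) and "t" (3): a world point X has camera coordinates R X + t. Camera axes: x right, y down, z forward; pixel columns grow to the right and rows downward; lengths in m; the calibration is good to about 2 mm. A picture is of the moment at which its call begins: read the wrist's pose just before it. camera_info takes no time and is no camera call; for the wrist camera it gives the pose at the moment of the call.
- ctrl.close_job(): hands the job in; it is judged then, once.
The state is a dict: "time": time; "joint_positions": joint angles; "qd": joint speeds; "joint_torque": joint torques, N m; "position": TCP position; "tool_rot": TCP orientation; "ft_force": force on the tool from outside, world axes, zero at the start; "torque": the same for the moment, N m; "grip_width": opening from 0.0 (shut) to 1.0 (fully open); "grip_force": force on a finger pad.
Only numpy, scipy, OpenCV 4.12 (cv2) and the standard library are available. Lean on these libraries where they do the work, as an engineer would, in place of code of your own. Each camera call takes 0.05 s, during which the arm holds its last target. There are 200 camera calls.

### The job

I need to get at the samples in the small cool box: first swing its steel carrying handle up and over to the back until it rests on its rear stop, out of the lid's way. Then lift the blue sprung lid by its orange tab past its balance point at about 60 degrees, to some 65 or 70 degrees, so that the spring takes over, ease it back to about 50 degrees, just below balance, and finish still holding it there, for I will take it over from your gripper. Do not let the lid fly right open or drop, and leave the other things on the bench where they stand.

Things in the scene. Friction and masses are not known exactly. Their poses are not given: they have to be found in the camera images.
- cool_box: white sample cool box fixed to the bench, 150x150 mm, 100 mm high (124 mm with the lid shut). Origin at the centre of its underside; its own x axis points from the front (tab side, towards the robot) to the back (hinge side), y to its left as seen from the robot, z up. It stands turned about the vertical.
- lid_hinge (a point): middle of the lid's hinge line, at (80, 0, 105) mm in the box frame; the hinge line runs along the box's y axis
- lid (a joint): opening angle in rad of the blue lid (156x156x24 mm, 1.5 kg): 0 shut, grows as its front rises, hard stop 1.5. A hinge spring carries part of the weight: let go below the balance angle of 1.05 rad (60 degrees) the lid falls shut, above it it opens by itself to the stop. Lifting at the tab takes about 4 N at first, nothing at balance; friction is small.
- lid_tab (a point): grip point inside the orange tab on the lid's front edge. Tab: 34 mm wide along the box's y, 14 mm thick, 42 mm out from the lid's edge, free beneath. Lid shut, the point is 182 mm forward of the hinge line and 7 mm above it (height 112 mm); it turns with the lid. Pinched by its two sides, the tab pivots between vertical fingers as the lid rises.
- bail (a joint): angle of the steel carrying handle (U-shaped, pivoted on the box's sides) in rad: 0 leaning forward on its front stop over the tab (start), 0.8 upright, 1.6 leaning back on its rear stop. It moves freely: let go well past upright it falls on to the rear stop and stays there.
- bail_pivot (a point): middle of the carrying handle's pivot line, at (0, 0, 60) mm in the box frame; the line runs along the box's y axis
- bail_grip (a point): middle of the handle's black round grip: 16 mm in diameter, 80 mm long, along the box's y axis, on a cross bar 172 mm long. It is 140 mm from the pivot line: 100 mm forward of it at height 158 mm at joint 0, height 200 mm upright, 100 mm behind it at 1.6. Pinched across its diameter, it turns between vertical fingers.
- wash_bottle: white squeeze bottle with a red cap and a spout, 95x67x208 mm; bystander, origin under its centre
- flask: conical glass flask with a pale stopper, 94x94x220 mm; bystander, origin under its centre
- tip_box: blue and white pipette tip box with a clear lid, 87x123x74 mm; bystander, origin under its centre
- beaker: clear waste beaker, 74 mm across, 94 mm high; bystander, origin under its centre
- timer: white bench timer lying flat, 66x62x19 mm; bystander, origin under its centre
- petri_dish: covered round dish, 61 mm across, 16 mm high; bystander, origin under its centre
- tape: roll of tan tape lying flat, 92x90x25 mm; bystander, origin under its centre
- pen: white pen lying flat, 11x145x9 mm; bystander, origin under its centre

How it is judged:
On the way, in this order (a step that is already met when the one before it is completed fails the run):
1. the carrying handle rests on its rear stop (value of joint bail above 1.52 rad), for 0.2 s.
2. the lid is raised past its balance point (value of joint lid above 1.09 rad and value of joint bail above 1.52 rad), for 0.1 s.
At the end, for the whole second after the job is handed in: The lid is held still by the fingers (contact of at least 0.4 N) at 0.76 to 1.0 rad (about 44 to 57 degrees), just below its balance angle of 1.05 rad, after having been raised past it, to more than 1.09 rad; the carrying handle rests on its rear stop (joint above 1.52 rad) (value of joint lid between 0.76 and 1 rad and velocity of joint lid between -0.08 and 0.08 rad/s and contact force between the fingers and lid above 0.4 N and value of joint bail above 1.52 rad); the arm keeps its last pose, push and grip.
It fails at once if the lid flies open to its stop (beyond 1.4 rad) (value of joint lid above 1.4 rad).
It fails at once if the lid is dropped (closes faster than 2 rad/s) (velocity of joint lid below -2 rad/s).
It fails at once if a bystander is moved by more than 30 mm (distance of any of wash_bottle, flask, tip_box, beaker, timer, petri_dish, tape, pen from where it was at the start of the episode above 0.03 m).
It also fails if it takes over 72 s, if anything falls off the work surface, if the arm or the gripper's body presses on something with over 40 N, if the wrist force passes 120 N, or if a joint passes its speed limit or range.

## Working session

There is one attempt and no reset: what is moved stays moved. The work goes in short steps, Python scripts to look and compute and a shell command to move; the robot and the scene stay as the last step left them, time stands still between calls to the robot, and variables do not carry over. Pictures are saved under pics/ and viewed, at most 10 in all, crops included, and the job is handed in when it is done.

```bash
mkdir -p pics
python3 - <<'E'
from bench import ctrl
import cv2,numpy as np
s=ctrl.get_state();print({k:np.round(v,3).tolist() for k,v in s.items()})
ims=[]
for n in ("scene","top"):
    im,d=ctrl.get_image(n);np.savez(f"{n}.npz",im=im,d=d,**ctrl.camera_info(n));cv2.imwrite(f"pics/{n}.png",im)
    c=ctrl.camera_info(n);print(n,np.round(c['intrinsics'],1).tolist(),np.round(c['R'],3).tolist(),np.round(c['t'],3))
E
```

```text
{'time': 0.0, 'joint_positions': [-1.302, 0.322, -0.07, 1.452, 0.023, 1.371, -0.057], 'qd': [-0.0, -0.0, -0.002, 0.0, -0.0, -0.0, 0.002], 'joint_torque': [0.001, -49.129, -0.403, -31.252, -0.064, 0.044, 0.0], 'position': [0.164, 0.628, 0.221], 'tool_rot': [-0.399, -3.116, 0.003], 'ft_force': [-0.197, -0.146, 0.119], 'torque': [-0.03, -0.009, 0.059], 'grip_force': 0.0, 'grip_width': 0.998}
scene [[459.5, 0.0, 272.9], [0.0, 459.5, 215.2], [0.0, 0.0, 1.0]] [[0.692, -0.722, 0.009], [-0.555, -0.54, -0.632], [0.461, 0.433, -0.775]] [-0.297  0.321  1.27 ]
top [[385.3, 0.0, 283.2], [0.0, 385.3, 203.1], [0.0, 0.0, 1.0]] [[0.029, -0.999, -0.023], [-0.994, -0.026, -0.104], [0.103, 0.026, -0.994]] [0.01  0.452 1.253]
```

View pics/scene.png

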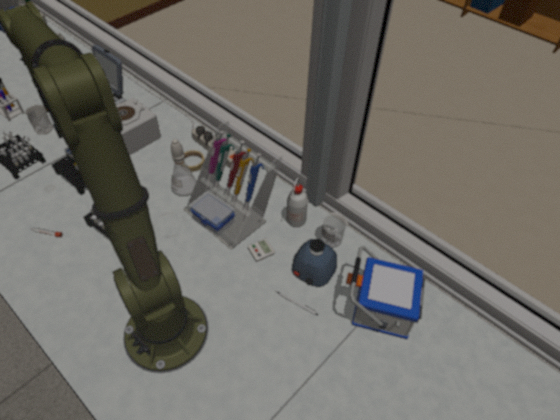

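View pics/top.png

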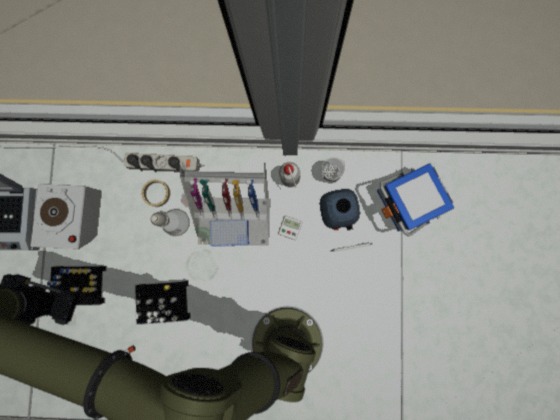

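The scene view shows the cool box at about (390,290), orange tab at (353,278) and handle grip at (357,270). The top view shows the blue lid at (418,197), tab at (389,212) and a dark blue kettle-like thing at (340,208) in front of it.

```bash
cat > h.py <<'E'
import numpy as np,cv2
def load(n): return dict(np.load(n+".npz"))
def pts(c,m=None):
    v,u=np.nonzero(m&(c['d']>0)); z=c['d'][v,u]
    P=np.linalg.inv(c['intrinsics'])@np.vstack([u*z,v*z,z]); return (c['R'].T@(P-c['t'][:,None])).T
def ray(c,u,v):
    d=c['R'].T@np.linalg.inv(c['intrinsics'])@np.array([u,v,1.]); return -c['R'].T@c['t'],d
def onplane(c,u,v,h):
    o,d=ray(c,u,v); return o+d*(h-o[2])/d[2]
def tri(c1,p1,c2,p2):
    o1,d1=ray(c1,*p1);o2,d2=ray(c2,*p2)
    s=np.linalg.lstsq(np.c_[d1,-d2],o2-o1,rcond=None)[0]
    a,b=o1+s[0]*d1,o2+s[1]*d2; return (a+b)/2,np.linalg.norm(a-b)
def big(m):
    n,l,st,c=cv2.connectedComponentsWithStats(m.astype(np.uint8)); i=1+np.argmax(st[1:,4]); return l==i,c[i],st[i]
E
python3 - <<'E'
from h import *
crops=[]
C={}
for n,(x0,y0,x1,y1) in (("scene",(280,220,440,350)),("top",(310,140,470,270))):
    c=load(n);C[n]=c;hsv=cv2.cvtColor(c['im'],cv2.COLOR_BGR2HSV);h,s,v=cv2.split(hsv)
    roi=np.zeros(h.shape,bool);roi[y0:y1,x0:x1]=1
    bl,cb,sb=big(roi&(h>105)&(h<125)&(s>170)&(v>70))
    og,co,so=big(roi&((h<18))&(s>150)&(v>90)&cv2.dilate(bl.astype(np.uint8),np.ones((25,25))).astype(bool))
    print(n,'blue',sb,'orange',co,so)
    P=pts(c,bl);P=P[P[:,2]>0.115];print(' lid pts med',np.median(P,0),len(P))
    Q=pts(c,og);print(' tab med',np.median(Q,0))
    k=np.array(cv2.findContours(bl.astype(np.uint8),0,2)[0][0])[:,0]
    X=np.array([onplane(c,a,b,0.124)[:2] for a,b in k],np.float32)
    r=cv2.minAreaRect(X);print(' rect',r); C[n]['og']=co
    crops.append(cv2.resize(c['im'][y0:y1,x0:x1],(800,600)[:1]*1+(650,) if 0 else (640,520),interpolation=cv2.INTER_CUBIC)[:,:])
print('tab tri',tri(C['scene'],C['scene']['og'],C['top'],C['top']['og']))
cv2.imwrite('pics/c1.png',crops[0]);cv2.imwrite('pics/c2.png',crops[1])
E
```

```text
scene blue [ 359  259   63   61 1103] orange [358.76 280.14] [356 275   6  11  50]
 lid pts med [ 0.44542827 -0.41033234  0.12577007] 1099
 tab med [ 0.43248068 -0.31685152  0.1191413 ]
 rect ((0.4723837673664093, -0.39212632179260254), (0.15634864568710327, 0.15342099964618683), 27.573984146118164)
top blue [386 165  66  64 725] orange [387.28571429 211.6       ] [383 206  10  12  70]
 lid pts med [ 0.49575949 -0.39336038  0.12606509] 722
 tab med [ 0.42304846 -0.29637367  0.11978032]
 rect ((0.47415316104888916, -0.39064380526542664), (0.15173980593681335, 0.15406954288482666), 27.279340744018555)
tab tri (array([ 0.43170594, -0.30705692,  0.1081649 ]), np.float64(0.019402805443842108))
```

View pics/c1.png

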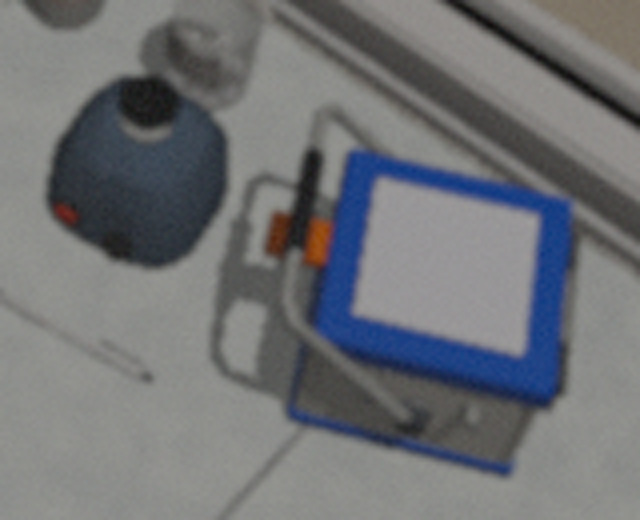

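View pics/c2.png

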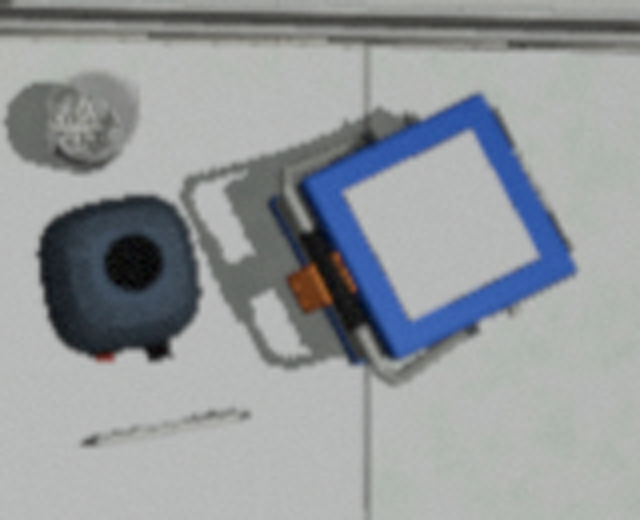

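The crops show the black grip passing over the orange tab (scene about (356,270), top about (393,210) in full-image pixels). The kettle stands about 60 mm in front of the tab, so I'll check heights and clearances, and cross-check the grip with both views.

Run:
```python
from h import *
from scipy.spatial.transform import Rotation as Ro
C={n:load(n) for n in("scene","top")}
e=np.array([np.cos(np.radians(-62.6)),np.sin(np.radians(-62.6))]);f=np.array([-e[1],e[0]]);B=np.array([.4723,-.3896])
cen={}
for n,(x0,y0,x1,y1) in (("scene",(350,255,364,284)),("top",(385,194,404,224))):
    c=C[n];roi=np.zeros(c['d'].shape,bool);roi[y0:y1,x0:x1]=1
    m,ce,st=big(roi&(c['im'].max(2)<60));cen[n]=ce;P=pts(c,m);print(n,ce,st,'med',np.median(P,0), 'box', (np.median(P,0)[:2]-B)@np.c_[e,f])
print('grip tri',tri(C['scene'],cen['scene'],C['top'],cen['top']))
c=C['top'];allm=np.ones(c['d'].shape,bool)
P=np.vstack([pts(C[n],allm) for n in C])
def mx(name,a,b):
    q=P[(P[:,0]>a[0])&(P[:,0]<a[1])&(P[:,1]>b[0])&(P[:,1]<b[1])&(P[:,2]>.01)];print(name,len(q), q[:,2].max() if len(q) else 0, q.min(0),q.max(0))
Pk=pts(c,(lambda r:(r.__setitem__((slice(188,230),slice(318,362)),True),r)[1])(np.zeros(c['d'].shape,bool)))
Pk=Pk[Pk[:,2]>.03];print('kettle',Pk.min(0),Pk.max(0),'box x/y range',((Pk[:,:2]-B)@np.c_[e,f]).min(0),((Pk[:,:2]-B)@np.c_[e,f]).max(0))
# heights on coarse grid, y columns, x rows
print('height grid cm: rows x .25...75, cols y .7..-.65')
for x in np.arange(.25,.8,.05):
    r=[]
    for y in np.arange(.7,-.7,-.1):
        q=P[(abs(P[:,0]-x)<.025)&(abs(P[:,1]-y)<.05)];r.append(int(100*np.percentile(q[:,2],98)) if len(q)>3 else -1)
    print(round(x,2),r)
R=Ro.from_rotvec([-.399,-3.116,.003]).as_matrix();print(np.round(R,3))
```

```text
scene [355.49514563 270.34951456] [351 258   9  25 103] med [ 0.42333302 -0.30458748  0.16477658] box [-0.09801002 -0.00435089]
top [393.25862069 209.83333333] [385 194  19  30 174] med [ 0.4237057  -0.30622338  0.1632138 ] box [-0.09638613 -0.00477286]
grip tri (array([ 0.42529887, -0.30337237,  0.16330985]), np.float64(0.000885358630831088))
kettle [ 0.36941406 -0.22567698  0.03023074] [ 0.49953185 -0.09876908  0.13081204] box x/y range [-0.28236789 -0.00508915] [-0.15297841  0.13678528]
height grid cm: rows x .25...75, cols y .7..-.65
0.25 [0, 3, 0, 0, 0, 0, 0, 0, 0, 0, 0, 0, 0, 0]
0.3 [12, 11, 0, 0, 1, 7, 7, 0, 0, 1, 0, 0, 0, 0]
0.35 [12, 11, 0, 20, 7, 7, 7, 2, 4, 4, 16, 14, 0, 0]
0.4 [12, 11, 0, 21, 14, 15, 14, 1, 9, 12, 16, 13, 11, 0]
0.45 [12, 11, 2, 2, 24, 24, 24, 0, 12, 12, 16, 13, 13, 0]
0.5 [11, 10, 2, 2, 25, 26, 26, 19, 9, 9, 16, 13, 12, 0]
0.55 [0, 3, 6, 6, 24, 0, 24, 18, 9, 9, 12, 13, 11, 0]
0.6 [0, 4, 6, 6, 4, 0, 0, 84, 9, 9, 0, 0, 0, 0]
0.65 [8, 8, 8, 8, 8, 8, 78, 78, 78, 7, 7, 8, 7, 7]
0.7 [10, 10, 10, 10, 10, 10, 73, -1, 72, 9, 9, 9, 9, 9]
0.75 [8, 8, 8, 8, 8, 8, 8, -1, 67, 7, 7, 7, 7, 7]
[[-0.968  0.252 -0.   ]
 [ 0.252  0.968 -0.002]
 [-0.    -0.002 -1.   ]]
```

```bash
cat > st.py <<'E'
from bench import ctrl
import numpy as np,sys
from scipy.spatial.transform import Rotation as Ro
s=ctrl.get_state();p=s['position'];R=Ro.from_rotvec(s['tool_rot']).as_matrix()
print('t',round(s['time'],2),'p',np.round(p,4),'r',np.hypot(*p[:2]).round(3),'az',np.degrees(np.arctan2(p[1],p[0])).round(1),'yaz',np.degrees(np.arctan2(R[1,1],R[0,1])).round(1),'z',np.round(R[:,2],3),'q',np.round(s['joint_positions'],2),'F',np.round(s['ft_force'],1),'grip',round(s['grip_force'],2),round(s['grip_width']*.087,4))
if len(sys.argv)>4:
    t=np.array(sys.argv[1:4],float);print('dtool mm',np.round(1000*R.T@(t-p),1),'turn z',round(-(float(sys.argv[4])-np.degrees(np.arctan2(R[1,1],R[0,1]))),1))
E
python3 -m handwheel '[[0.087,0,-0.04,-0.04,0,0,0],[0.087,0,-0.055,-0.03,0,0,0],[0.087,0,-0.055,-0.03,0,0,0],[0.087,0,-0.055,0,0,0,0]]'; python3 st.py
```

```text
time: 0.6
position: [0.112, 0.4303, 0.3247]
tool_rot: [0.399, 3.116, 0.007]
ft_force: [1.2, -0.1, -0.1]
grip_width: 1.001
grip_force: 0.0
t 0.6 p [0.112  0.4303 0.3247] r 0.445 az 75.4 yaz 75.4 z [ 0.001  0.004 -1.   ] q [-1.28 -0.15 -0.08  1.76 -0.01  1.53 -0.05] F [ 1.2 -0.1 -0.1] grip 0.0 0.0871
```

```bash
python3 -m handwheel '[[0.087,-0.061,-0.0043,0,0,0,8],[0.087,-0.061,-0.0043,0,0,0,8],[0.087,-0.061,-0.0043,0,0,0,8],[0.087,-0.061,-0.0043,0,0,0,8],[0.087,-0.061,-0.0043,0,0,0,8],[0.087,-0.061,-0.0043,0,0,0,8],[0.087,-0.061,-0.0043,0,0,0,8],[0.087,-0.061,-0.0043,0,0,0,8],[0.087,-0.061,-0.0043,0,0,0,8],[0.087,-0.061,-0.0043,0,0,0,8],[0.087,-0.061,-0.0043,0,0,0,8],[0.087,-0.061,-0.0043,0,0,0,8]]' >/dev/null; python3 st.py 0.4255 -0.302 0.26 -62.6
```

```text
t 2.1 p [ 0.4111 -0.1497  0.3221] r 0.438 az -20.0 yaz -20.9 z [-0. -0. -1.] q [-0.52 -0.26  0.67  1.79  0.16  1.55 -0.23] F [0.3 0.5 0.6] grip 0.0 0.0872
dtool mm [-137.2   67.7   62.1] turn z 41.7
```

```bash
python3 -m handwheel '[[0.087,-0.046,0.0225,0.02,0,0,0],[0.087,-0.046,0.0225,0.02,0,0,0],[0.087,-0.046,0.0225,0.02,0,0,0],[0.087,0,0,0,0,0,10.4],[0.087,0,0,0,0,0,10.4],[0.087,0,0,0,0,0,10.4],[0.087,0,0,0,0,0,10.4],[0.087,0,0,0,0,0,0]]' >/dev/null; python3 st.py 0.4255 -0.302 0.141 -62.6
python3 - <<'E'
from h import *
from bench import ctrl
im,d=ctrl.get_image("wrist");np.savez("w1.npz",im=im,d=d,**ctrl.camera_info("wrist"));cv2.imwrite("pics/w1.png",im)
E
```

```text
t 3.1 p [ 0.4261 -0.3004  0.2621] r 0.521 az -35.2 yaz -62.1 z [-0.  0. -1.] q [-0.44  0.01  1.03  1.74 -0.01  1.4  -0.5 ] F [-0.1  1.6 -0.2] grip 0.0 0.0872
dtool mm [ -1.3   1.1 121.1] turn z 0.5
```

View pics/w1.png

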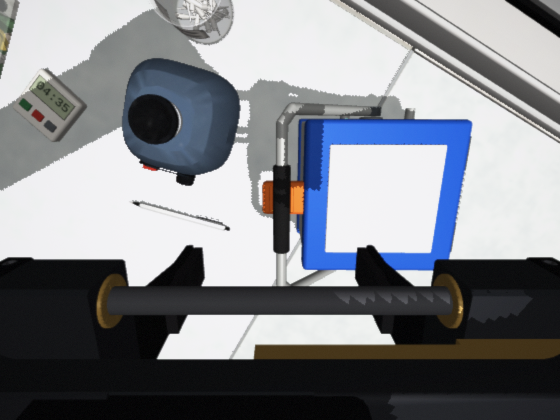

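The wrist view shows the grip at about (281,209), upright between the fingers. The lid is square to the image and the tab is at (283,197), partly hidden. I'll refine from this view.

Run:
```python
from h import *
c=load("w1");T=load("top");im=c['im'];roi=np.zeros(im.shape[:2],bool);roi[155:262,265:298]=1
m,ce,st=big(roi&(im.max(2)<60));print(ce,st,'plane',onplane(c,*ce,.162))
P=pts(c,m);print('depth med',np.median(P,0),np.percentile(P[:,2],95))
print('tri w/top',tri(c,ce,T,(393.26,209.83)))
v,u=np.nonzero(m);W=np.array([onplane(c,a,b,.16)[:2] for a,b in zip(u,v)],np.float32)
l=cv2.fitLine(W,2,0,.01,.01).ravel();print('bar az',np.degrees(np.arctan2(l[1],l[0])))
h,s,vv=cv2.split(cv2.cvtColor(im,cv2.COLOR_BGR2HSV));bl,_,_=big((h>105)&(h<125)&(s>170)&(vv>70))
P=pts(c,bl);P=P[P[:,2]>.115];print('lid z',np.median(P[:,2]));print(cv2.minAreaRect(P[:,:2].astype(np.float32)))
```

```text
[281.06562054 207.56918688] [ 273  165   18   88 1402] plane [ 0.43004756 -0.29970168  0.162     ]
depth med [ 0.43112368 -0.29914823  0.16469984] 0.16638759723124635
tri w/top (array([ 0.42724848, -0.30325542,  0.15486777]), np.float64(0.005403276274485179))
bar az 27.91855
lid z 0.12615637378550607
((0.47495037317276, -0.38914045691490173), (0.15380772948265076, 0.15483087301254272), 27.94218635559082)
```

```bash
python3 -m handwheel '[[0.05,-0.001,0.001,0.03,0,0,0],[0.05,0,0,0.04,0,0,0],[0.05,0,0,0.035,0,0,0],[0.05,0,0,0.016,0,0,0],[0.05,0,0,0,0,0,0]]' 15 >/dev/null; python3 st.py 0.4275 -0.301 0.140 -62.3
```

```text
t 3.77 p [ 0.4255 -0.3017  0.1409] r 0.522 az -35.3 yaz -62.1 z [-0.002  0.    -1.   ] q [-0.38  0.16  1.04  1.9  -0.15  1.17 -0.38] F [-0.1  0.7  0.6] grip 0.0 0.0516
dtool mm [2.1 0.3 0.9] turn z 0.2
```

```bash
python3 -m handwheel '[[0.0,0,0,0,0,0,0],[0.0,0,0,0,0,0,0],[0.0,0,0,0,0,0,0],[0.0,0,0,0,0,0,0]]' 12 |tail -3; python3 -m handwheel '[[0,0,0.0138,-0.0123,0,0,0],[0,0,0.0154,-0.0105,0,0,0],[0,0,0.0165,-0.0083,0,0,0],[0,0,0.0176,-0.006,0,0,0],[0,0,0.0182,-0.0037,0,0,0],[0,0,0.0185,-0.0012,0,0,0]]' >/dev/null; python3 st.py
```

```text
ft_force: [-0.4, -0.6, -0.0]
grip_width: 0.206
grip_force: 0.0
t 5.03 p [ 0.4725 -0.3905  0.1836] r 0.613 az -39.6 yaz -62.2 z [-0.001  0.001 -1.   ] q [-0.14  0.39  1.    1.63 -0.34  1.31 -0.17] F [-1.1  1.4  0.8] grip 12.0 0.0156
```

```bash
python3 -m handwheel '[[0,0,0.0185,0.0012,0,0,0],[0,0,0.0182,0.0037,0,0,0],[0,0,0.0176,0.006,0,0,0],[0,0,0.0165,0.0083,0,0,0],[0,0,0.0154,0.0105,0,0,0],[0,0,0.0125,0.011,0,0,0],[0,0,0,0,0,0,0]]' >/dev/null; python3 st.py
```

```text
t 5.9 p [ 0.5186 -0.4786  0.1415] r 0.706 az -42.7 yaz -62.2 z [-0.001 -0.001 -1.   ] q [ 0.1   0.63  0.9   1.42 -0.49  1.33 -0.05] F [-0.1 -1.3 -1.9] grip 12.0 0.0153
```

```bash
python3 -m handwheel '[[0.06,0,0,0,0,0,0],[0.06,0,0,0,0,0,0],[0.06,0,0,0,0,0,0],[0.06,0,0,-0.04,0,0,0],[0.06,0,0,-0.06,0,0,0],[0.06,0,-0.05,0,0,0,0],[0.06,0,-0.05,0,0,0,0],[0.06,0,-0.05,0,0,0,0],[0.06,0,-0.05,0,0,0,0],[0.06,0,0,0,0,0,0]]' |tail -2; python3 st.py 0.4266 -0.2987 0.24 27.7
python3 - <<'E'
from h import *
from bench import ctrl
im,d=ctrl.get_image("wrist");np.savez("w2.npz",im=im,d=d,**ctrl.camera_info("wrist"));cv2.imwrite("pics/w2.png",im)
E
```

```text
grip_width: 0.687
grip_force: 0.0
t 7.15 p [ 0.4256 -0.2959  0.243 ] r 0.518 az -34.8 yaz -61.7 z [ 0.005  0.008 -1.   ] q [-0.5   0.01  1.08  1.77 -0.02  1.36 -0.49] F [ 0.4  0.2 -0. ] grip 0.0 0.0598
dtool mm [-0.4  3.   3. ] turn z -89.4
```

View pics/w2.png

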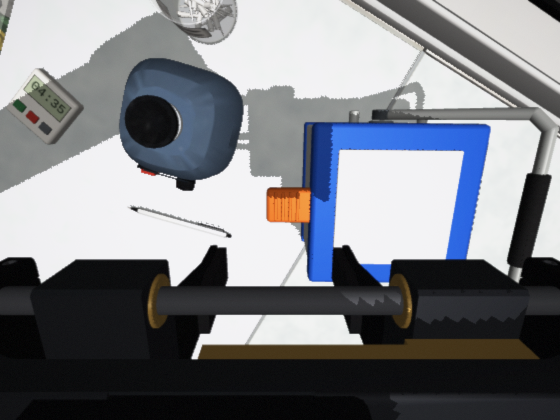

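The handle is now at the back with its grip at about (530,222), and the tab is fully visible at (288,205). I'll measure both.

Run:
```python
from h import *
c=load("w2");im=c['im'];e=np.array([.465,-.885]);f=-np.array([-.885,-.465]);B=np.array([.474,-.389])
h,s,v=cv2.split(cv2.cvtColor(im,cv2.COLOR_BGR2HSV))
og,ce,st=big((h<18)&(s>150)&(v>90));P=pts(c,og);P=P[P[:,2]>.1];r=cv2.minAreaRect(P[:,:2].astype(np.float32))
print('tab',ce,st,np.median(P,0),r,'plane .119',onplane(c,*ce,.119),'tri top',tri(c,ce,load('top'),(387.3,211.6)))
roi=np.zeros(h.shape,bool);roi[165:275,505:555]=1
m,ce,st=big(roi&(im.max(2)<60));P=pts(c,m);q=np.median(P,0);print('grip',ce,q,np.percentile(P[:,2],95),'box',(q[:2]-B)@np.c_[e,f])
```

```text
tab [288.24142661 204.55555556] [ 267  188   44   35 1458] [ 0.43031631 -0.30500145  0.1194893 ] ((0.42909350991249084, -0.3057365119457245), (0.03444008529186249, 0.04085570201277733), 27.416536331176758) plane .119 [ 0.43039312 -0.30503119  0.119     ] tri top (array([ 0.42547942, -0.3062883 ,  0.09292798]), np.float64(0.0054940207762652245))
grip [530.05831776 227.98168224] [ 0.51373238 -0.4719449   0.16547753] 0.3211126433411459 box [ 0.09188179 -0.00340622]
```

```bash
python3 -m handwheel '[[0.06,0,0.005,0,0,0,-9.9],[0.06,0,0,0,0,0,-9.9],[0.06,0,0,0,0,0,-9.9],[0.06,0,0,0,0,0,-9.9],[0.06,0,0,0,0,0,-9.9],[0.06,0,0,0,0,0,-9.9],[0.06,0,0,0,0,0,-9.9],[0.06,0,0,0,0,0,-9.9],[0.06,0,0,0,0,0,-9.9],[0.06,0,0,0,0,0,0]]' |tail -2; python3 st.py 0.427 -0.301 0.095 27.7
```

```text
grip_width: 0.692
grip_force: 0.0
t 8.45 p [ 0.4275 -0.307   0.2426] r 0.526 az -35.7 yaz 26.6 z [-0.001 -0.002 -1.   ] q [-0.42  0.05  1.03  1.76 -0.04  1.36  1.08] F [0.1 1.2 0.1] grip 0.0 0.0602
dtool mm [  5.8   2.5 147.6] turn z -1.1
```

```bash
python3 -m handwheel '[[0.06,0.006,0.0025,0.03,0,0,-1],[0.06,0,0,0.04,0,0,0],[0.06,0,0,0.035,0,0,0],[0.06,0,0,0.025,0,0,0],[0.06,0,0,0.017,0,0,0],[0.06,0,0,0,0,0,0]]' |tail -2; python3 st.py 0.427 -0.301 0.094 27.7
```

```text
grip_width: 0.693
grip_force: 0.0
t 9.2 p [ 0.4264 -0.2991  0.0948] r 0.521 az -35.0 yaz 27.8 z [-0.003 -0.    -1.   ] q [-0.34  0.23  1.    1.95 -0.22  1.08  1.24] F [ 0.  -0.2  1.8] grip 0.0 0.0603
dtool mm [-2.  -0.4  0.8] turn z 0.1
```

```bash
python3 -m handwheel '[[0.0,0,0,0,0,0,0],[0.0,0,0,0,0,0,0],[0.0,0,0,0,0,0,0],[0.0,0,0,0,0,0,0]]' 18 |tail -2; python3 st.py; python3 -c "
import numpy as np
a=np.arange(0,69,4);t=np.radians(177.8-a);x=-np.diff(.1821*np.cos(t));z=-np.diff(.1821*np.sin(t))
for q in zip(a[1:],x.round(4),z.round(4)):print(*q)"
```

```text
grip_width: 0.387
grip_force: 18.0
t 9.7 p [ 0.4267 -0.2993  0.0961] r 0.521 az -35.0 yaz 27.9 z [-0. -0. -1.] q [-0.34  0.23  1.    1.95 -0.22  1.08  1.24] F [-3.4 -1.1  1.9] grip 18.0 0.0337
4 -0.0009 -0.0127
8 -0.0018 -0.0126
12 -0.0027 -0.0124
16 -0.0035 -0.0122
20 -0.0044 -0.0119
24 -0.0052 -0.0116
28 -0.006 -0.0112
32 -0.0068 -0.0108
36 -0.0075 -0.0103
40 -0.0082 -0.0097
44 -0.0089 -0.0091
48 -0.0095 -0.0085
52 -0.01 -0.0078
56 -0.0106 -0.0071
60 -0.011 -0.0063
64 -0.0114 -0.0055
68 -0.0118 -0.0047
```

```bash
cat > lid.py <<'E'
# lid angle from TCP: grasp point relative to hinge
from bench import ctrl
import numpy as np
s=ctrl.get_state();p=s['position'];H=np.array([.474,-.389])+.08*np.array([.465,-.885])
x=(p[:2]-H)@[.465,-.885];z=p[2]+.019-.105
print('lid est deg',round(177.8-np.degrees(np.arctan2(z,x)),1),'radius',round(np.hypot(x,z),4))
E
python3 lid.py; python3 -m handwheel '[[0,-0.0009,0,-0.0127,0,0,0],[0,-0.0018,0,-0.0126,0,0,0],[0,-0.0027,0,-0.0124,0,0,0],[0,-0.0035,0,-0.0122,0,0,0],[0,-0.0044,0,-0.0119,0,0,0],[0,0,0,0,0,0,0]]' |tail -2; python3 st.py;python3 lid.py
```

```text
lid est deg 1.0 radius 0.1816
grip_width: 0.389
grip_force: 18.0
t 10.45 p [ 0.4327 -0.3106  0.1584] r 0.533 az -35.7 yaz 27.9 z [-0.001  0.001 -1.   ] q [-0.36  0.17  1.03  1.85 -0.16  1.2   1.21] F [-5.6 -1.1 -3.3] grip 18.0 0.0339
lid est deg 21.1 radius 0.1834
```

```bash
python3 -m handwheel '[[0,-0.0052,0,-0.0116,0,0,0],[0,-0.006,0,-0.0112,0,0,0],[0,-0.0068,0,-0.0108,0,0,0],[0,-0.0075,0,-0.0103,0,0,0],[0,-0.0082,0,-0.0097,0,0,0],[0,-0.0089,0,-0.0091,0,0,0],[0,0,0,0,0,0,0]]' |tail -2; python3 st.py;python3 lid.py
python3 - <<'E'
from h import *
from bench import ctrl
a=ctrl.get_image("scene")[0][180:360,270:450];cv2.imwrite("pics/s2.png",cv2.resize(a,(600,600),interpolation=2))
E
```

```text
grip_width: 0.388
grip_force: 18.0
t 11.32 p [ 0.4531 -0.3494  0.2222] r 0.572 az -37.6 yaz 27.9 z [-0.    -0.001 -1.   ] q [-0.28  0.24  1.04  1.68 -0.21  1.34  1.28] F [-5.4  0.4  0.4] grip 18.0 0.0337
lid est deg 45.3 radius 0.1847
```

View pics/s2.png

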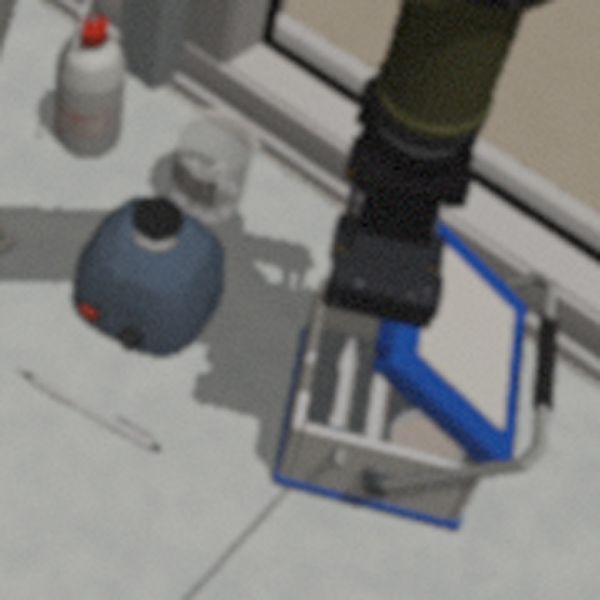

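The lid is open about 45° in the gripper (crop about (430,310)), and the handle lies back at (545,370). I'll carry on past balance.

```bash
python3 -m handwheel '[[0,-0.0095,0,-0.0085,0,0,0],[0,-0.01,0,-0.0078,0,0,0],[0,-0.0106,0,-0.0071,0,0,0],[0,-0.011,0,-0.0063,0,0,0],[0,-0.0114,0,-0.0055,0,0,0],[0,-0.0118,0,-0.0047,0,0,0],[0,0,0,0,0,0,0],[0,0,0,0,0,0,0],[0,0,0,0,0,0,0]]' |tail -2; python3 st.py;python3 lid.py
```

```text
grip_width: 0.39
grip_force: 18.0
t 12.5 p [ 0.4834 -0.407   0.2621] r 0.632 az -40.1 yaz 27.9 z [ 0.001 -0.004 -1.   ] q [-0.11  0.39  1.01  1.47 -0.33  1.46  1.39] F [-4.9 -4.1  0.7] grip 18.0 0.034
lid est deg 69.1 radius 0.1859
```

```bash
cat > ang.py <<'E'
from h import *
from bench import ctrl
for n in("scene","top"):
    im,d=ctrl.get_image(n);c=dict(im=im,d=d,**ctrl.camera_info(n));h,s,v=cv2.split(cv2.cvtColor(im,cv2.COLOR_BGR2HSV))
    P=pts(c,np.ones(h.shape,bool));e=np.array([.465,-.885]);f=np.array([.885,.465]);q=P[:,:2]-[.474,-.389]
    X=np.c_[q@e,q@f,P[:,2]]
    k=(abs(X[:,1])<.06)&(X[:,0]>-.05)&(X[:,0]<.15)&(X[:,2]>.14)&(X[:,2]<.25)
    col=im[c['d']>0];w=k&((col.min(1)>90)|((col[:,0].astype(int)-col[:,2]>60)))
    A=X[w]
    if len(A)<20: print(n,'few',len(A));continue
    for _ in range(4):
        m=A.mean(0);nrm=np.linalg.svd(A-m)[2][2];r=abs((A-m)@nrm);A=A[r<max(.004,np.median(r)*2)]
    nrm*=np.sign(nrm[0]);print(n,len(A),'normal',nrm.round(3),'lid deg',np.degrees(np.arctan2(nrm[0],nrm[2])).round(1))
    g=(X[:,0]>.07)&(X[:,0]<.13)&(abs(X[:,1])<.04)&(X[:,2]>.13)&(X[:,2]<.19)&(col.max(1)<60);
    if g.sum()>5: print(' bail grip',np.median(X[g],0).round(4),g.sum())
E
python3 ang.py; python3 lid.py
```

```text
scene 179 normal [0.921 0.006 0.388] lid deg 67.1
 bail grip [0.1009 0.0018 0.1646] 95
top 47 normal [0.675 0.007 0.738] lid deg 42.4
lid est deg 69.1 radius 0.1859
```

```bash
python3 -m handwheel '[[0,0.0059,0,0.0023,0,0,0],[0,0.0059,0,0.0024,0,0,0],[0,0.0057,0,0.0027,0,0,0],[0,0.0057,0,0.0028,0,0,0],[0,0.0055,0,0.0031,0,0,0],[0,0.0055,0,0.0032,0,0,0],[0,0.0053,0,0.0035,0,0,0],[0,0.0053,0,0.0036,0,0,0],[0,0.0038,0,0.0029,0,0,0],[0,0,0,0,0,0,0],[0,0,0,0,0,0,0],[0,0,0,0,0,0,0]]' |tail -2; python3 st.py;python3 lid.py; python3 ang.py
```

```text
grip_width: 0.391
grip_force: 18.0
t 14.1 p [ 0.4603 -0.363   0.235 ] r 0.586 az -38.3 yaz 27.9 z [ 0.    -0.001 -1.   ] q [-0.24  0.27  1.04  1.63 -0.24  1.38  1.31] F [-5.6 -2.   0.7] grip 18.0 0.034
lid est deg 51.5 radius 0.1848
scene 701 normal [ 0.757 -0.001  0.653] lid deg 49.2
 bail grip [0.1008 0.0009 0.1654] 98
top 47 normal [0.24  0.933 0.269] lid deg 41.7
```

The lid is held steady at about 50° by both estimates (0.86–0.90 rad), and the handle is on its rear stop. Handing in.

```bash
python3 -m handwheel '[[0,0,0,0,0,0,0],[0,0,0,0,0,0,0],[0,0,0,0,0,0,0]]' | tail -2; python3 lid.py; python3 -c "from bench import ctrl;print(ctrl.close_job())"
```

```text
grip_width: 0.388
grip_force: 18.0
lid est deg 51.5 radius 0.1848
the job is handed in; nothing more can be done
None
```

The handle is on its rear stop; the lid went up to about 68°, was eased back, and is held in the gripper at about 50° for you to take over. The job is handed in, but no verdict came back.

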